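# Put the lids on the terracotta jars

### The job

Put each of the four terracotta lids on the jar of its own size, knob up, so that it lies flat on the rim with its boss in the mouth. Lower the lids gently rather than dropping them, keep the jars standing where they are, and leave the mug alone.

Things in the scene. Friction and masses are not known exactly. Their poses are not given: they have to be found in the camera images.
- jar_tiny: the smallest of four open, handleless, straight-sided terracotta jars, loose, standing upright: 64 mm across, 65 mm tall, wall 5 mm (mouth 54 mm across); about 200 g; origin at the centre of its underside, z up; its rim is 65 mm above the origin
- lid_tiny: the smallest of four flat round terracotta lids, loose, knob up: from below, a boss 38 mm across and 5 mm high, a disc 64 mm across (7 mm thick, 5 to 12 mm above the underside) and a round knob 24 mm across, 12 to 40 mm above the underside; about 60 g; origin: centre of the underside, z up. Fits the 64 mm jar: boss in the mouth with 8 mm play all round, disc on the rim, origin 60 mm above the jar's
- jar_small: the second smallest of four open, handleless, straight-sided terracotta jars, loose, standing upright: 84 mm across, 75 mm tall, wall 5 mm (mouth 74 mm across); about 320 g; origin at the centre of its underside, z up; its rim is 75 mm above the origin
- lid_small: the second smallest of four flat round terracotta lids, loose, knob up: from below, a boss 58 mm across and 5 mm high, a disc 84 mm across (7 mm thick, 5 to 12 mm above the underside) and a round knob 24 mm across, 12 to 40 mm above the underside; about 90 g; origin: centre of the underside, z up. Fits the 84 mm jar: boss in the mouth with 8 mm play all round, disc on the rim, origin 70 mm above the jar's
- jar_medium: the second largest of four open, handleless, straight-sided terracotta jars, loose, standing upright: 104 mm across, 85 mm tall, wall 5 mm (mouth 94 mm across); about 480 g; origin at the centre of its underside, z up; its rim is 85 mm above the origin
- lid_medium: the second largest of four flat round terracotta lids, loose, knob up: from below, a boss 78 mm across and 5 mm high, a disc 104 mm across (7 mm thick, 5 to 12 mm above the underside) and a round knob 24 mm across, 12 to 40 mm above the underside; about 130 g; origin: centre of the underside, z up. Fits the 104 mm jar: boss in the mouth with 8 mm play all round, disc on the rim, origin 80 mm above the jar's
- jar_large: the largest of four open, handleless, straight-sided terracotta jars, loose, standing upright: 124 mm across, 95 mm tall, wall 5 mm (mouth 114 mm across); about 700 g; origin at the centre of its underside, z up; its rim is 95 mm above the origin
- lid_large: the largest of four flat round terracotta lids, loose, knob up: from below, a boss 98 mm across and 5 mm high, a disc 124 mm across (7 mm thick, 5 to 12 mm above the underside) and a round knob 24 mm across, 12 to 40 mm above the underside; about 180 g; origin: centre of the underside, z up. Fits the 124 mm jar: boss in the mouth with 8 mm play all round, disc on the rim, origin 90 mm above the jar's
- mug: a terracotta mug with a side handle, 76 mm across, 85 mm tall, handle towards its +y; origin at the centre of its underside; it stands among the jars and gets no lid
There are look-alikes about, which are no part of the job. Leave any purple or red look-alike of the lid_large alone.

How it is judged:
At the end, for the whole second after the job is handed in: Every lid lies on the jar of its own size: centred within 10 mm, its disc on the rim (within 3 mm of the seated height), level within 0.06 rad, each jar upright within 0.06 rad, lids and jars at rest (under 0.02 m/s) (horizontal distance between lid_tiny and jar_tiny below 0.01 m and z of lid_tiny in the frame of jar_tiny between 0.057 and 0.063 m and angle between each of lid_tiny, jar_tiny, lid_small, jar_small, lid_medium, jar_medium, lid_large, jar_large's own z axis and vertical below 0.06 rad and linear speed of each of lid_tiny, jar_tiny, lid_small, jar_small, lid_medium, jar_medium, lid_large, jar_large below 0.02 m/s and horizontal distance between lid_small and jar_small below 0.01 m and z of lid_small in the frame of jar_small between 0.067 and 0.073 m and horizontal distance between lid_medium and jar_medium below 0.01 m and z of lid_medium in the frame of jar_medium between 0.077 and 0.083 m and horizontal distance between lid_large and jar_large below 0.01 m and z of lid_large in the frame of jar_large between 0.087 and 0.093 m); the robot touches nothing.
It fails at once if a jar is shoved more than 40 mm or tipped over (distance of any of jar_tiny, jar_small, jar_medium, jar_large from where it was at the start of the episode above 0.04 m or angle between any of jar_tiny, jar_small, jar_medium, jar_large's own z axis and vertical above 0.35 rad).
It fails at once if a lid is dropped or slammed onto its jar (faster than 0.5 m/s within the last 20 mm) ((horizontal distance between lid_tiny and jar_tiny below 0.03 m and z of lid_tiny in the frame of jar_tiny between 0.062 and 0.08 m and linear speed of lid_tiny above 0.5 m/s) or (horizontal distance between lid_small and jar_small below 0.03 m and z of lid_small in the frame of jar_small between 0.072 and 0.09 m and linear speed of lid_small above 0.5 m/s) or (horizontal distance between lid_medium and jar_medium below 0.03 m and z of lid_medium in the frame of jar_medium between 0.082 and 0.1 m and linear speed of lid_medium above 0.5 m/s) or (horizontal distance between lid_large and jar_large below 0.03 m and z of lid_large in the frame of jar_large between 0.092 and 0.11 m and linear speed of lid_large above 0.5 m/s)).
It fails at once if the mug is moved more than 30 mm (distance of mug from where it was at the start of the episode above 0.03 m).
It also fails if it takes over 115 s, if anything falls off the work surface, if the arm or the gripper's body presses on something with over 40 N, if the wrist force passes 120 N, or if a joint passes its speed limit or range.

### The arm

A 6-joint arm with a two-finger parallel gripper is mounted at the origin on the work surface. World frame = base frame: x ahead of the robot, y to its left, z up, the work surface at z = 0. Lengths are in m, angles in rad, forces in N, time in s.
With the tool pointing down it reaches from about 0.375 to 0.9 m from the base axis. Payload 3.1 kg.
Tool frame: the origin (TCP) lies at the centre of the arm's flange, where the gripper is bolted on; the fingertips stand 173 mm ahead of it and the grasp point (between the pads) lies 155 mm ahead of it; z points along the fingers, y is the direction in which the jaws open and shut (so a half turn about z gives the same grasp; the last joint's range is limited). The gripper opens to 85 mm and grips with 20 to 120 N. Pads are 22 mm wide; open, the fingers measure 114 mm over their backs; the gripper's body (76 mm by 85 mm) begins 54 mm behind the grasp point. The pads swing forward as they close: fully open they stand 13 mm farther back than shut.
Start: joints at [-1.357, 0.527, 1.433, -0, 1.181, -0.178], TCP at [0.239, -0.578, 0.405] pointing down, gripper open.
Joint ranges: [-3.08, 3.08], [-0.75, 2.2], [0.22, 2.44], [-1.43, 4.57], [0, 2.65], [-2.85, 2.85]. Speed limits (rad/s): [2.79, 2.79, 3.14, 3.14, 3.14, 3.14].

### API

Orientations are given as a unit quaternion [w, x, y, z].
In Python, from rig import robot, capture gives the robot as it stands.
- The arm moves only by the tool servo_tool, never from a script. Its argument "targets" is a list of rows, each a list of 5 numbers: the opening, from 0 (shut) to 1 (fully open), then the shift along the tool's x, y, z in m, then the turn about the tool's z in degrees. In form: [[fingers, dx, dy, dz, twist], ...]. A call has 1 to 8 rows; each row shifts and turns the commanded pose from where the row before left it, along the tool's axes as they then stand; what a row does not reach is not made up. A row lasts 1/8 s, in which the tool goes at most 62.5 mm and 10.7 degrees, less where a joint would pass 70% of its speed; a pose out of reach is approached as far as the arm can. A call with a gripper value outside its range is refused whole. The fingers move at their own pace and stop on an object; "newtons" is the grip in N (left out, the last holds). Time passes only in rows, so rows that do not move let the fingers close. It gives the time, the measured TCP pose, the force and the opening at its end, in the units of the state.
- robot.get_obs(): the state, without advancing time (a new reading comes with each control period).
- capture(name): name is "scene" or "top" or "wrist"; returns a dict with "img" (400x640x3 uint8, red, green, blue), "z_map" (400x640 float32, m along the optical axis (not along the pixel's ray), 0 where there is no reading), "mtx" (3x3 intrinsics, pixels), "xyz" and "attitude" of the camera in the world. Camera axes: x right, y down, z forward; pixel columns grow to the right and rows downward; lengths in m; the calibration is good to about 2 mm. A picture is of the moment at which its call begins.
- robot.close_job(): hands the job in, once; it reports no verdict.
The state is a dict: "time_s": time; "q": joint angles; "qvel": joint speeds; "joint_torque": joint torques, N m; "tool_pos": TCP position; "eef_rot": TCP orientation; "contact_force": force on the tool from outside, world axes, zero at the start; "moment": the same for the moment, N m; "finger_gap": opening from 0.0 (shut) to 1.0 (fully open).
Only numpy, scipy, OpenCV 4.12 (cv2) and the standard library are available. Lean on these libraries where they do the work, as an engineer would, in place of code of your own. Each camera call takes 0.05 s, during which the arm holds its last target.

## Working session

There is one attempt and no reset: what is moved stays moved. The work goes in short steps, Python scripts to look and compute and a tool call to move; the robot and the scene stay as the last step left them, time stands still between calls to the robot, and variables do not carry over. Pictures are saved under pics/ and viewed, and the job is handed in when it is done.

Besides the shell and the picture viewer there is one more tool, called as name(argument=value, ...) on one line, values as JSON. servo_tool: Moves the arm, as the interface text tells. Its arguments: {"type":"object","properties":{"targets":{"type":"array"},"newtons":{"type":"number"}},"required":["targets"]}

```bash
mkdir -p pics; ls
python3 - <<'E'
from rig import robot, capture
import cv2,numpy as np
o=robot.get_obs()
for k,v in o.items(): print(k,np.round(v,4))
for n in ["scene","top"]:
    c=capture(n); cv2.imwrite(f"pics/{n}0.png",c["img"][:,:,::-1]); print(n,c["mtx"],c["xyz"],c["attitude"])
    np.savez(f"{n}0.npz",**c)
E
```

```text
pics
time_s 0.0
q [-1.3575  0.5285  1.4339 -0.      1.1814 -0.1785]
qvel [-0.001   0.0012  0.0011  0.0001 -0.0001 -0.0013]
joint_torque [-1.50000e-03 -4.42357e+01 -1.78023e+01 -5.00000e-04  8.40000e-03
 -0.00000e+00]
tool_pos [ 0.2386 -0.5773  0.4037]
eef_rot [-0.0011  0.9809  0.1947 -0.    ]
contact_force [-1.1589  0.2984  0.1739]
moment [ 0.0304 -0.0456 -0.013 ]
finger_gap 1.0011
scene [[372.49037253   0.         326.11341597]
 [  0.         372.49037253 199.02001034]
 [  0.           0.           1.        ]] [1.06709402 0.04916955 0.91198034] [-0.21626099  0.67167955  0.67434846 -0.21755901]
top [[510.20189258   0.         309.8096047 ]
 [  0.         510.20189258 206.72987928]
 [  0.           0.           1.        ]] [0.21424818 0.02842923 1.42853055] [-0.06116858  0.70502027 -0.70428457  0.05646305]
```

View pics/scene0.png

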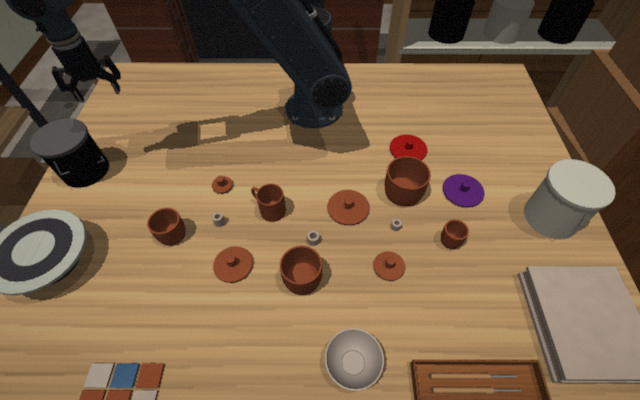

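View pics/top0.png

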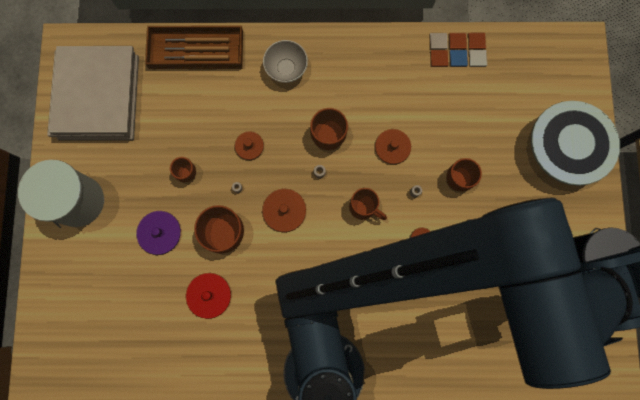

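```bash
cat > h.py <<'E'
import numpy as np,cv2
from scipy.spatial.transform import Rotation as R
from scipy.optimize import least_squares
def rot(c):
    w,x,y,z=c["attitude"]; return R.from_quat([x,y,z,w]).as_matrix()
def cloud(c):
    K=c["mtx"]; z=c["z_map"]; v,u=np.mgrid[:z.shape[0],:z.shape[1]]
    P=np.stack([(u-K[0,2])/K[0,0]*z,(v-K[1,2])/K[1,1]*z,z],-1)
    return P@rot(c).T+c["xyz"]
def ray(c,u,v,h):
    K=c["mtx"]; d=rot(c)@np.array([(u-K[0,2])/K[0,0],(v-K[1,2])/K[1,1],1.]); p=np.array(c["xyz"])
    return p+d*(h-p[2])/d[2]
def mask(c):
    hsv=cv2.cvtColor(c["img"],cv2.COLOR_RGB2HSV)
    h,s,v=cv2.split(hsv)
    return (((h<=11)|(h>=176))&(s>150)&(v>40)).astype(np.uint8)
def blobs(c,lo=60,hi=4000):
    m=mask(c); n,l,st,ce=cv2.connectedComponentsWithStats(m)
    return [(i,l==i,st[i],ce[i]) for i in range(1,n) if lo<st[i][4]<hi]
def circ(P):
    A=np.c_[2*P,np.ones(len(P))]; s=np.linalg.lstsq(A,(P**2).sum(1),rcond=None)[0]
    r=least_squares(lambda q:np.hypot(*(P-q[:2]).T)-q[2],[s[0],s[1],np.sqrt(s[2]+s[0]**2+s[1]**2)],loss="soft_l1",f_scale=.001).x
    return r
E
python3 - <<'E'
from h import *
for n in ["scene","top"]:
    c=dict(np.load(n+"0.npz")); W=cloud(c)
    for i,m,st,ce in blobs(c):
        zz=W[m][:,2]; hh=np.median(c["img"][m],0)
        ztop=np.percentile(zz,95)
        # outer contour ray-cast at rim/disc height
        cs,_=cv2.findContours(m.astype(np.uint8),cv2.RETR_EXTERNAL,cv2.CHAIN_APPROX_NONE)
        h=0.012 if ztop<.045 else ztop
        rim=W[m&(abs(W[...,2]-(ztop if ztop>.045 else .012))<.004)][:,:2]
        r1=circ(rim)if len(rim)>10 else 0
        cn=np.array([ray(c,u,v,h)[:2] for u,v in cs[0][:,0]]); r2=circ(cn)
        print(n,ce.round(),st[4],hh,"ztop %.3f max %.3f"%(ztop,zz.max()),"cloud",np.round(r1,4),"cont",r2.round(4))
E
```

```text
scene [137.  12.] 1066 [48. 25. 17.] ztop -0.181 max 0.912 cloud 0 cont [-0.6494 -0.8355  0.1274]
scene [354.  12.] 993 [50. 27. 17.] ztop -0.179 max 0.912 cloud 0 cont [-0.6599  0.1708  0.1296]
scene [151.  46.] 1192 [52. 28. 19.] ztop -0.368 max 0.912 cloud 0 cont [-0.3817 -0.7033  0.1192]
scene [357.  45.] 878 [53. 28. 18.] ztop -0.367 max 0.912 cloud 0 cont [-0.3823  0.1765  0.1133]
scene [407. 170.] 2438 [78. 35. 23.] ztop 0.093 max 0.912 cloud [0.3848 0.2807 0.0591] cont [0.3691 0.2718 0.0993]
scene [222. 184.] 261 [132.  70.  43.] ztop 0.040 max 0.912 cloud [ 0.364  -0.2747  0.0241] cont [ 0.3653 -0.2744  0.0298]
scene [270. 201.] 840 [68.  35.5 22. ] ztop 0.085 max 0.912 cloud [ 0.4575 -0.1099  0.0354] cont [ 0.4784 -0.1097  0.0536]
scene [348. 207.] 1124 [137.5  73.   46. ] ztop 0.032 max 0.912 cloud [0.4445 0.1104 0.0449] cont [0.4469 0.1101 0.0597]
scene [166. 226.] 969 [62. 33. 21.] ztop 0.075 max 0.912 cloud [ 0.5377 -0.3861  0.0392] cont [ 0.5507 -0.3739  0.0534]
scene [454. 233.] 582 [74. 39. 24.] ztop 0.065 max 0.912 cloud [0.5556 0.3913 0.029 ] cont [0.5663 0.3823 0.
[... 1542 characters left out ...]
 [0.5498 0.3897 0.0307]
top [464. 175.] 549 [68. 34. 17.] ztop 0.078 max 1.429 cloud [ 0.5354 -0.3845  0.0389] cont [ 0.5337 -0.3829  0.0406]
top [284. 210.] 1426 [112.  54.  26.] ztop 0.021 max 1.429 cloud [0.4434 0.1112 0.0437] cont [0.4435 0.1111 0.0592]
top [366. 205.] 551 [72. 36. 19.] ztop 0.086 max 1.429 cloud [ 0.4549 -0.1086  0.0353] cont [ 0.4504 -0.1099  0.038 ]
top [218. 231.] 1540 [91. 44. 22.] ztop 0.095 max 1.429 cloud [0.3816 0.2816 0.0588] cont [0.3798 0.2793 0.0608]
top [419. 232.] 92 [109.  51.  25.] ztop 0.674 max 1.429 cloud 0 cont [ 0.3022 -0.1297  0.0083]
top [208. 295.] 1640 [136.  25.  18.] ztop 0.020 max 1.429 cloud [0.2065 0.3183 0.044 ] cont [0.2066 0.317  0.0609]
```

Lids in the top view:
- Terracotta: (249,146) r≈40 mm is small. (393,146) r≈49 mm is medium. (284,210) r≈59 mm is large. (419,235), half hidden by the arm and at (222,184) in the scene view, r≈30 mm, is tiny.
- Look-alikes at the large lid's size: red (208,295) and purple (158,232). I leave both alone.
- Mug with handle: (366,205).
- Jars: (218,231) large, (328,130) medium, (464,175) small, (182,170) tiny.

I'll confirm these in a crop and square up the tool.

Run:
```python
import cv2
a=cv2.imread("pics/top0.png")[110:330,130:500]
cv2.imwrite("pics/crop0.png",cv2.resize(a,None,fx=2.1,fy=2.1,interpolation=cv2.INTER_CUBIC))
```

```text
(no output)
```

View pics/crop0.png

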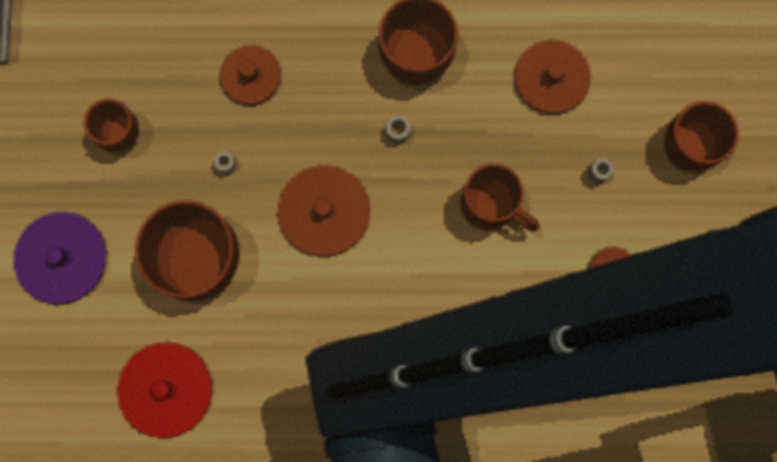

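servo_tool(targets=[[0.6, 0, 0, 0, 7.5], [0.6, 0, 0, 0, 7.5], [0.6, 0, 0, 0, 7.5], [0.6, 0.025, -0.055, 0, 0], [0.6, 0.025, -0.055, 0, 0], [0.6, 0.025, -0.055, 0, 0], [0.6, 0.025, -0.055, 0, 0], [0.6, 0.02, -0.05, 0, 0]], newtons=40)

```text
time_s: 1.1
tool_pos: [0.3594, -0.3056, 0.4045]
eef_rot: [-0.0, 1.0, -0.0, -0.0]
contact_force: [0.6, 0.2, 0.6]
finger_gap: 0.601
```

The crop agrees: four terracotta lids in four sizes, three plain jars plus the large one, a mug with a handle, and the red and purple lids, which are not ours. The wrist camera gets the next look, for the tiny lid.

```bash
cat > wl.py <<'E'
from h import *
from rig import robot,capture
import sys
def look(name,h=0.012,n="wrist"):
    c=capture(n); o=robot.get_obs(); W=cloud(c)
    cv2.imwrite(f"pics/{name}.png",c["img"][:,:,::-1])
    print("tcp",np.round(o["tool_pos"],4),"t",round(o["time_s"],2),"cam",np.round(c["xyz"],3))
    for i,m,st,ce in blobs(c,300,200000):
        if n!="wrist" and W[m][:,2].max()<0: continue
        z=W[m][:,2]; kn=W[m&(W[...,2]>h+.024)&(W[...,2]<h+.032)]
        cs,_=cv2.findContours(m.astype(np.uint8),cv2.RETR_EXTERNAL,cv2.CHAIN_APPROX_NONE)
        cs=max(cs,key=len)
        r=circ(np.array([ray(c,u,v,h)[:2] for u,v in cs[:,0]]))
        k=circ(kn[:,:2]) if 0 else (kn[:,:2].mean(0) if len(kn) else 0)
        print(ce.round(),st[4],"zmed %.3f z98 %.3f"%(np.median(z),np.percentile(z,98)),"circle",r.round(4),"knob",np.round(k,4),len(kn))
E
python3 -c "
from wl import look
look('w1')"
```

```text
tcp [ 0.3598 -0.2998  0.404 ] t 1.15 cam [ 0.431 -0.305  0.374]
[403.  20.] 3519 zmed 0.026 z98 0.076 circle [ 0.5283 -0.3927  0.0371] knob [ 0.5104 -0.3823] 179
[128.  87.] 8027 zmed 0.057 z98 0.086 circle [ 0.4513 -0.0824  0.0605] knob [ 0.4531 -0.1054] 561
[ 10. 110.] 1474 zmed 0.012 z98 0.014 circle [0.4399 0.0998 0.0525] knob 0 0
[295. 167.] 1862 zmed 0.013 z98 0.041 circle [ 0.3603 -0.2736  0.0302] knob [ 0.3603 -0.2735] 308
```

View pics/w1.png

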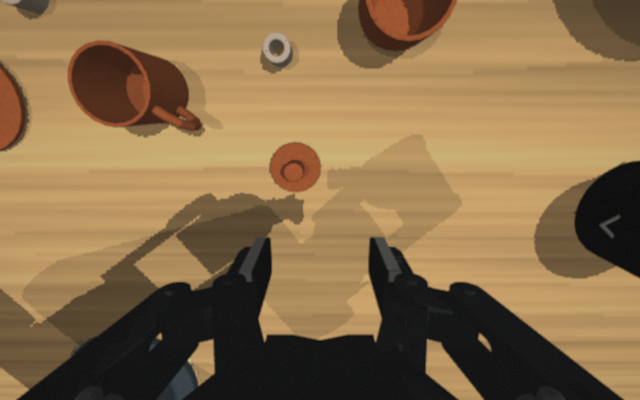

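servo_tool(targets=[[0.6, 0.001, -0.025, 0.05, 0], [0.6, 0, 0, 0.06, 0], [0.6, 0, 0, 0.03, 0], [0.6, 0, 0, 0, 0]])

```text
time_s: 1.65
tool_pos: [0.3594, -0.2822, 0.2628]
eef_rot: [-0.002, 1.0, -0.0, -0.002]
contact_force: [0.9, 0.0, 0.2]
finger_gap: 0.603
```

```bash
python3 -c "
from wl import look
look('w2')"
```

```text
tcp [ 0.3599 -0.2828  0.2642] t 1.7 cam [ 0.431 -0.282  0.232]
[65. 77.] 16318 zmed 0.057 z98 0.086 circle [ 0.4466 -0.1015  0.0498] knob [ 0.4472 -0.1345] 1203
[311. 199.] 4610 zmed 0.013 z98 0.041 circle [ 0.3608 -0.2735  0.0306] knob [ 0.361  -0.2737] 833
```

servo_tool(targets=[[0.6, 0.002, -0.009, 0.03, 0], [0.6, 0, 0, 0.03, 0], [0.6, 0, 0, 0.014, 0], [0.6, 0, 0, 0, 0], [0.1, 0, 0, 0, 0], [0.1, 0, 0, 0, 0], [0.1, 0, 0, 0, 0], [0.1, 0, 0, 0, 0]], newtons=40)

```text
time_s: 2.7
tool_pos: [0.3622, -0.274, 0.1919]
eef_rot: [0.001, 1.0, -0.0, 0.001]
contact_force: [0.2, -0.0, 6.8]
finger_gap: 0.264
```

```bash
python3 -c "
from wl import look
look('w3')"
```

```text
tcp [ 0.3622 -0.274   0.1919] t 2.75 cam [ 0.434 -0.274  0.162]
[34. 97.] 10756 zmed 0.024 z98 0.062 circle [ 0.434  -0.1321  0.0313] knob [ 0.4199 -0.1655] 427
[320. 236.] 6464 zmed 0.013 z98 0.041 circle [ 0.3639 -0.2737  0.0283] knob [ 0.3618 -0.2738] 1733
```

View pics/w3.png

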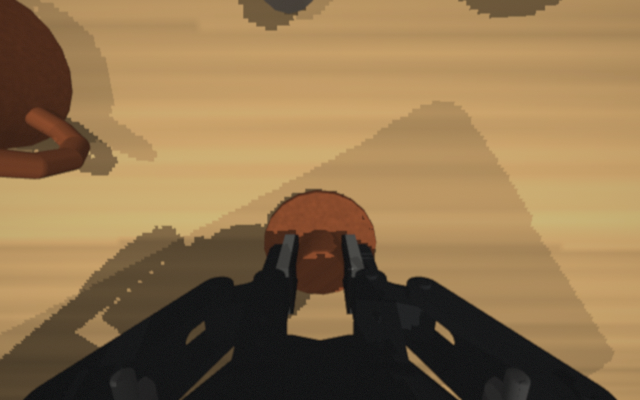

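servo_tool(targets=[[0.1, 0, 0, -0.04, 0], [0.1, 0, 0, -0.06, 0], [0.1, 0.0, -0.02, -0.04, 0], [0.1, 0.01, -0.05, 0, 0], [0.1, 0.012, -0.056, 0, 0], [0.1, 0.012, -0.056, 0, 0], [0.1, 0.012, -0.056, 0, 0], [0.1, 0.012, -0.056, 0, 0]])

```text
time_s: 3.75
tool_pos: [0.4202, 0.022, 0.3313]
eef_rot: [0.0, 1.0, -0.001, 0.001]
contact_force: [0.5, 0.1, -0.9]
finger_gap: 0.265
```

servo_tool(targets=[[0.1, 0.012, -0.056, 0, 0], [0.1, 0.012, -0.056, 0, 0], [0.1, 0.012, -0.056, 0, 0], [0.1, 0.012, -0.056, 0, 0], [0.1, 0.012, -0.056, 0, 0], [0.1, 0.01, -0.056, 0, 0], [0.1, 0, -0.026, 0, 0], [0.1, 0, 0, 0, 0]])

```text
time_s: 4.75
tool_pos: [0.4898, 0.3839, 0.3309]
eef_rot: [-0.0, 1.0, 0.001, 0.0]
contact_force: [-0.7, 0.6, -0.6]
finger_gap: 0.258
```

```bash
python3 -c "
from wl import look
look('w4',.065)"
```

```text
tcp [0.4898 0.3826 0.3307] t 4.8 cam [0.561 0.385 0.301]
[511.  35.] 6363 zmed 0.013 z98 0.041 circle [0.6141 0.2472 0.0317] knob 0 0
[309. 122.] 5103 zmed 0.021 z98 0.067 circle [0.5503 0.3935 0.0308] knob 0 0
[575. 224.] 9866 zmed 0.013 z98 0.041 circle [0.4641 0.1636 0.0499] knob 0 0
[375. 251.] 11905 zmed 0.151 z98 0.180 circle [0.22   0.3877 0.2337] knob [0.4264 0.268 ] 1131
```

View pics/w4.png

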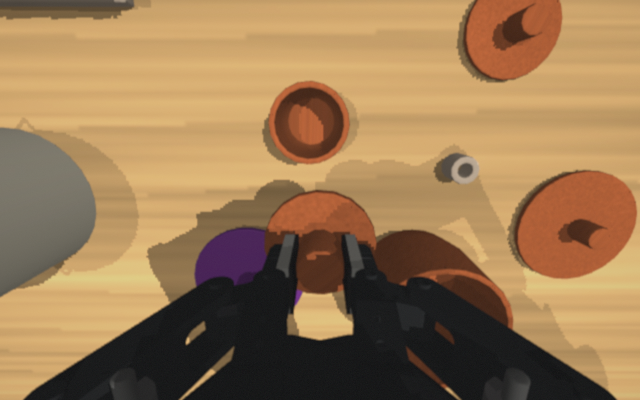

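The held lid is at (320,240) and the tiny jar is at (309,122), clear of it. I'll refine with a rim fit and a fit of the held lid.

```bash
cat >> wl.py <<'E'
def rim(name,h,guess,R,held=None,n="wrist"):
    """rim circle by cloud near guess; held=expected z of held lid disc top"""
    c=capture(n); o=robot.get_obs(); W=cloud(c); m=mask(c)>0
    cv2.imwrite(f"pics/{name}.png",c["img"][:,:,::-1])
    p=np.array(o["tool_pos"]); print("tcp",p.round(4),"F",np.round(o["contact_force"],1),"gap",round(o["finger_gap"],3),"t",round(o["time_s"],2))
    d=np.hypot(W[...,0]-guess[0],W[...,1]-guess[1])
    s=m&(abs(W[...,2]-h)<.004)&(d<R+.015)&(d>R-.02)
    if s.sum()>30:
        r=circ(W[s][:,:2]); print("jar rim",r.round(4),s.sum(),"go tool dx,dy",np.round([r[0]-p[0],-(r[1]-p[1])],4))
    if held:
        s=m&(abs(W[...,2]-held)<.006)&(np.hypot(W[...,0]-p[0],W[...,1]-p[1])<R+.015)
        if s.sum()>30:
            q=W[s]; e=cv2.convexHull(q[:,:2].astype(np.float32))[:,0]
            A=np.c_[q[:,:2]-p[:2],np.ones(len(q))]; k=np.linalg.lstsq(A,q[:,2],rcond=None)[0]
            far=e[e[:,0]>p[0]+0.2*R]
            print("held lid disc z %.4f tilt xy %.3f %.3f"%(k[2],k[0],k[1]),"circle",circ(far.astype(float)).round(4))
E
python3 -c "
from wl import *
rim('w5',.065,(.552,.393),.032,.151)"
```

```text
tcp [0.4899 0.3817 0.3306] F [ 0.8 -0.6 -0.7] gap 0.262 t 4.85
jar rim [0.5503 0.3935 0.0288] 1469 go tool dx,dy [ 0.0603 -0.0118]
held lid disc z 0.1514 tilt xy -0.017 0.002 circle [0.4879 0.3831 0.0312]
```

servo_tool(targets=[[0.1, 0.04, -0.007, 0, 0], [0.1, 0.022, -0.004, 0, 0], [0.1, 0, 0, 0.03, 0], [0.1, 0, 0, 0.025, 0], [0.1, 0, 0, 0.01, 0], [0.1, 0, 0, 0.0, 0]])

```text
time_s: 5.6
tool_pos: [0.5526, 0.3921, 0.2653]
eef_rot: [0.0, 1.0, -0.001, -0.001]
contact_force: [-0.4, 0.3, -0.6]
finger_gap: 0.261
```

```bash
python3 -c "
from wl import *
rim('w6',.065,(.552,.393),.032,.086)"
```

```text
tcp [0.5529 0.3925 0.2663] F [ 0.5 -0.7 -0.7] gap 0.267 t 5.65
jar rim [0.5482 0.3932 0.032 ] 730 go tool dx,dy [-0.0047 -0.0006]
held lid disc z 0.0861 tilt xy -0.026 0.001 circle [0.5508 0.3926 0.0311]
```

View pics/w6.png

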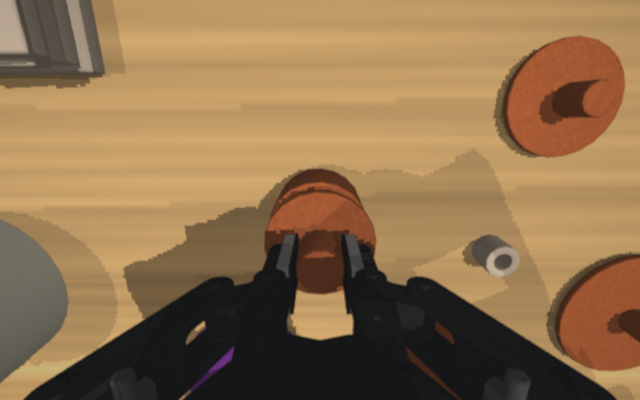

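servo_tool(targets=[[0.1, 0, 0, 0.006, 0], [0.1, 0, 0, 0.004, 0], [0.1, 0, 0, 0.002, 0], [0.1, 0, 0, 0.002, 0], [0.1, 0, 0, 0, 0]])

```text
time_s: 6.28
tool_pos: [0.5526, 0.3932, 0.252]
eef_rot: [-0.0, 1.0, -0.0, 0.0]
contact_force: [-0.4, -0.2, 2.0]
finger_gap: 0.263
```

```bash
python3 -c "
from wl import *
rim('w7',.01,(.552,.393),.032,.072)"
```

```text
tcp [0.5526 0.3932 0.252 ] F [ 0.  -0.4  1.8] gap 0.269 t 6.33
held lid disc z 0.0727 tilt xy -0.023 0.001 circle [0.5513 0.3939 0.031 ]
```

servo_tool(targets=[[0.1, 0, 0, 0.001, 0], [0.6, 0, 0, 0, 0], [0.6, 0, 0, 0, 0], [0.6, 0, 0, -0.02, 0], [0.6, 0, 0, -0.05, 0], [0.6, 0.02, 0.05, -0.01, 0], [0.6, 0.02, 0.05, 0, 0], [0.6, 0.01, 0.04, 0, 0]])

```text
time_s: 7.32
tool_pos: [0.6035, 0.2513, 0.3328]
eef_rot: [-0.0, 1.0, -0.001, 0.002]
contact_force: [-0.6, -0.0, -0.3]
finger_gap: 0.602
```

servo_tool(targets=[[0.6, 0.01, 0.035, 0, 0], [0.6, 0, 0, 0, 0]])

```text
time_s: 7.58
tool_pos: [0.6136, 0.2154, 0.3322]
eef_rot: [0.0, 1.0, -0.002, 0.001]
contact_force: [-0.0, 0.1, -0.0]
finger_gap: 0.599
```

```bash
python3 -c "
from wl import *
look('w8')
rim('t8',.072,(.552,.393),.032,n='top')"
```

```text
tcp [0.613  0.2169 0.332 ] t 7.62 cam [0.685 0.216 0.302]
[581. 136.] 14563 zmed 0.046 z98 0.086 circle [ 0.654  -0.0367  0.0671] knob [ 0.6648 -0.0198] 1602
[321. 165.] 5168 zmed 0.013 z98 0.041 circle [0.6302 0.2147 0.0405] knob [0.6303 0.2147] 503
[132. 258.] 5926 zmed 0.072 z98 0.101 circle [0.5265 0.4254 0.0524] knob [0.5669 0.373 ] 307
[606. 328.] 5376 zmed 0.048 z98 0.086 circle [ 0.4248 -0.1174  0.0621] knob [ 0.4711 -0.0841] 540
[369. 317.] 829 zmed 0.013 z98 0.233 circle [0.4481 0.1577 0.0219] knob 0 0
tcp [0.6126 0.218  0.3317] F [-0.2 -0.4 -0.2] gap 0.599 t 7.67
jar rim [0.5552 0.3987 0.0209] 100 go tool dx,dy [-0.0574 -0.1807]
```

View pics/w8.png

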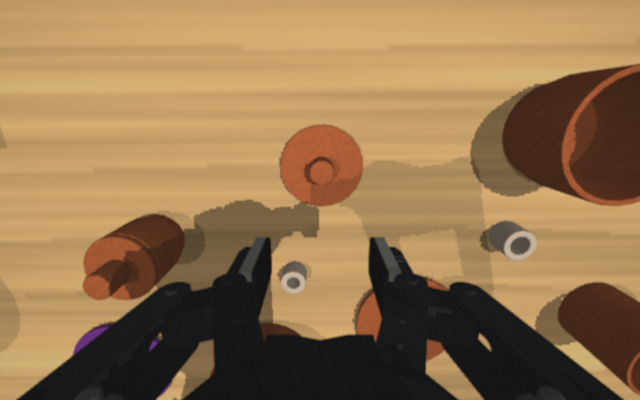

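View pics/t8.png

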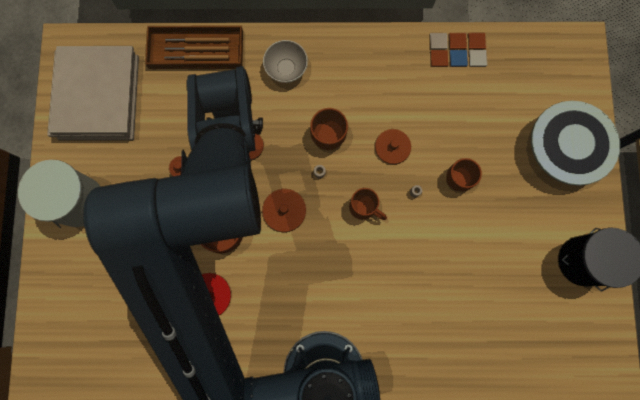

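The wrist view at (132,258) shows the tiny lid on its jar. The small lid is at (321,165), about (0.632, 0.2145).

servo_tool(targets=[[0.6, 0.018, 0.002, 0.03, 0], [0.6, 0, 0, 0.05, 0], [0.6, 0, 0, 0.04, 0], [0.6, 0, 0, 0.019, 0], [0.6, 0, 0, 0, 0], [0.1, 0, 0, 0, 0], [0.1, 0, 0, 0, 0], [0.1, 0, 0, 0, 0]])

```text
time_s: 8.68
tool_pos: [0.6313, 0.2163, 0.194]
eef_rot: [-0.0, 1.0, -0.001, 0.002]
contact_force: [-0.1, 1.4, 6.5]
finger_gap: 0.261
```

servo_tool(targets=[[0.1, 0, 0, 0, 0]])

```text
time_s: 8.8
tool_pos: [0.6313, 0.2163, 0.194]
eef_rot: [-0.0, 1.0, -0.001, 0.002]
contact_force: [0.5, 0.1, 6.5]
finger_gap: 0.262
```

```bash
python3 -c "
from wl import *
rim('w9',.065,(0,0),.042,.012)"
```

```text
tcp [0.6313 0.2163 0.194 ] F [0.  0.6 7. ] gap 0.264 t 8.85
held lid disc z 0.0126 tilt xy -0.004 0.001 circle [0.6308 0.2171 0.041 ]
```

View pics/w9.png

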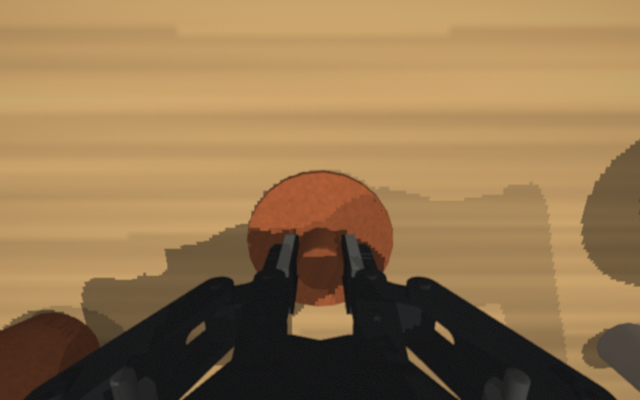

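servo_tool(targets=[[0.1, 0, 0, -0.04, 0], [0.1, 0, 0, -0.06, 0], [0.1, -0.005, 0.02, -0.04, 0], [0.1, -0.014, 0.05, 0, 0], [0.1, -0.014, 0.055, 0, 0], [0.1, -0.014, 0.055, 0, 0], [0.1, -0.014, 0.055, 0, 0], [0.1, -0.014, 0.055, 0, 0]])

```text
time_s: 9.85
tool_pos: [0.5543, -0.0755, 0.3321]
eef_rot: [0.0, 1.0, -0.0, 0.0]
contact_force: [0.3, 0.7, -1.2]
finger_gap: 0.262
```

servo_tool(targets=[[0.1, -0.014, 0.055, 0, 0], [0.1, -0.014, 0.055, 0, 0], [0.1, -0.014, 0.055, 0, 0], [0.1, -0.014, 0.055, 0, 0], [0.1, -0.014, 0.055, 0, 0], [0.1, -0.01, 0.036, 0, 0], [0.1, -0.003, 0.0, 0, 0], [0.1, 0, 0, 0, 0]])

```text
time_s: 10.85
tool_pos: [0.4713, -0.3842, 0.3316]
eef_rot: [-0.001, 1.0, -0.001, -0.0]
contact_force: [-0.3, 0.1, -0.4]
finger_gap: 0.262
```

```bash
python3 -c "
from wl import *
rim('w10',.075,(.536,-.385),.042,.152)"
```

```text
tcp [ 0.4717 -0.3837  0.3316] F [ 0.5 -0.  -1.2] gap 0.264 t 10.9
jar rim [ 0.5329 -0.3861  0.0386] 2085 go tool dx,dy [0.0612 0.0024]
held lid disc z 0.1501 tilt xy -0.009 0.002 circle [ 0.47   -0.3833  0.041 ]
```

View pics/w10.png

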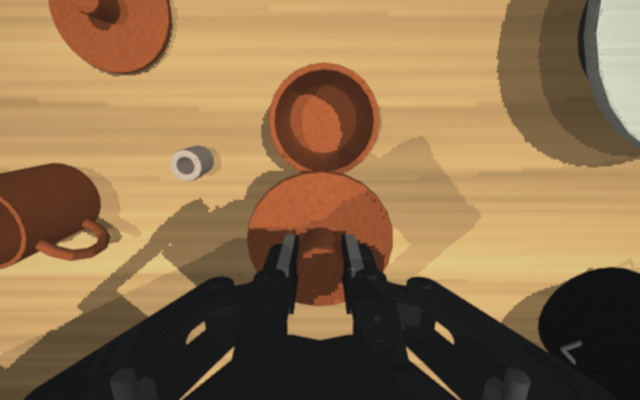

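The small jar's rim is fully visible at (325,120) and the held lid is level. I'll place it.

servo_tool(targets=[[0.1, 0.04, 0.002, 0, 0], [0.1, 0.024, 0.001, 0, 0], [0.1, 0, 0, 0.025, 0], [0.1, 0, 0, 0.02, 0], [0.1, 0, 0, 0.01, 0], [0.1, 0, 0, 0, 0]])

```text
time_s: 11.65
tool_pos: [0.536, -0.3868, 0.2761]
eef_rot: [-0.001, 1.0, 0.0, -0.001]
contact_force: [-0.8, -0.5, -1.5]
finger_gap: 0.26
```

```bash
python3 -c "
from wl import *
rim('w11',.075,(.536,-.385),.042,.096)"
```

```text
tcp [ 0.5362 -0.3873  0.2769] F [ 0.1 -0.  -0.9] gap 0.263 t 11.7
jar rim [ 0.5308 -0.3861  0.0429] 387 go tool dx,dy [-0.0053 -0.0013]
held lid disc z 0.0946 tilt xy -0.011 0.002 circle [ 0.5347 -0.3859  0.041 ]
```

servo_tool(targets=[[0.1, 0, 0, 0.005, 0], [0.1, 0, 0, 0.004, 0], [0.1, 0, 0, 0.003, 0], [0.1, 0, 0, 0.0015, 0], [0.1, 0, 0, 0, 0]])

```text
time_s: 12.32
tool_pos: [0.5357, -0.3879, 0.264]
eef_rot: [0.0, 1.0, -0.0, -0.0]
contact_force: [-1.8, 1.8, 5.1]
finger_gap: 0.263
```

```bash
python3 -c "
from wl import *
rim('w12',.01,(.536,-.385),.042,.082)"
```

```text
tcp [ 0.5357 -0.3879  0.264 ] F [-2.1  0.5  5.4] gap 0.263 t 12.38
held lid disc z 0.0826 tilt xy -0.007 0.000 circle [ 0.5346 -0.3872  0.0411]
```

servo_tool(targets=[[0.6, 0, 0, 0, 0], [0.6, 0, 0, 0, 0], [0.6, 0, 0, -0.02, 0], [0.6, 0, 0, -0.05, 0], [0.6, 0.02, -0.05, 0, 0], [0.6, 0.02, -0.055, 0, 0], [0.6, 0.02, -0.05, 0, 0], [0.6, 0.015, -0.032, 0, 0]])

```text
time_s: 13.38
tool_pos: [0.6118, -0.1984, 0.3348]
eef_rot: [0.0, 1.0, 0.0, 0.001]
contact_force: [0.5, -0.2, -1.0]
finger_gap: 0.6
```

servo_tool(targets=[[0.6, 0, 0, 0, 0]])

```text
time_s: 13.5
tool_pos: [0.6121, -0.1981, 0.3346]
eef_rot: [0.0, 1.0, 0.002, 0.001]
contact_force: [-0.2, 0.1, 0.5]
finger_gap: 0.602
```

```bash
python3 -c "
from wl import *
look('w13')"
```

```text
tcp [ 0.6116 -0.1998  0.3345] t 13.55 cam [ 0.684 -0.197  0.304]
[ 87. 131.] 19530 zmed 0.057 z98 0.086 circle [0.6576 0.0335 0.0766] knob [ 0.6643 -0.0031] 1342
[322. 165.] 7821 zmed 0.013 z98 0.041 circle [ 0.627  -0.1998  0.0504] knob [ 0.6271 -0.1997] 495
[521. 271.] 9117 zmed 0.082 z98 0.111 circle [ 0.4997 -0.4264  0.0708] knob [ 0.5561 -0.36  ] 389
[ 58. 314.] 6590 zmed 0.013 z98 0.041 circle [0.4429 0.11   0.0615] knob [0.4425 0.1094] 367
[268. 315.] 581 zmed 0.035 z98 0.066 circle [ 0.4477 -0.1547  0.0283] knob [ 0.4683 -0.1419] 86
[201. 362.] 778 zmed 0.071 z98 0.086 circle [ 0.3783 -0.05    0.023 ] knob [ 0.4368 -0.0784] 11
```

View pics/w13.png

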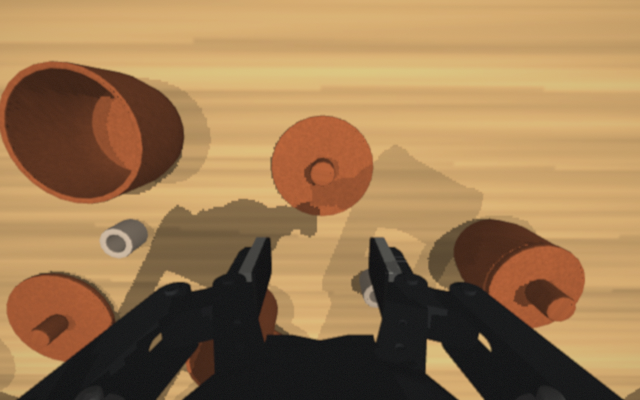

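The small lid sits on its jar at (530,285). The medium lid is at (322,165).

servo_tool(targets=[[0.6, 0.017, 0.0, 0.03, 0], [0.6, 0, 0, 0.05, 0], [0.6, 0, 0, 0.04, 0], [0.6, 0, 0, 0.02, 0], [0.6, 0, 0, 0, 0], [0.1, 0, 0, 0, 0], [0.1, 0, 0, 0, 0], [0.1, 0, 0, 0, 0]])

```text
time_s: 14.55
tool_pos: [0.6289, -0.2014, 0.1955]
eef_rot: [0.001, 1.0, -0.0, 0.002]
contact_force: [-0.1, -1.5, 6.7]
finger_gap: 0.264
```

servo_tool(targets=[[0.1, 0, 0, 0, 0]])

```text
time_s: 14.68
tool_pos: [0.6289, -0.2014, 0.1955]
eef_rot: [0.001, 1.0, -0.0, 0.002]
contact_force: [-1.2, -1.0, 7.8]
finger_gap: 0.263
```

```bash
python3 -c "
from wl import *
rim('w14',.065,(0,0),.052,.012)"
```

```text
tcp [ 0.6289 -0.2015  0.1955] F [-0.1 -0.5  6.9] gap 0.259 t 14.72
held lid disc z 0.0126 tilt xy -0.002 0.000 circle [ 0.6275 -0.2012  0.0509]
```

View pics/w14.png

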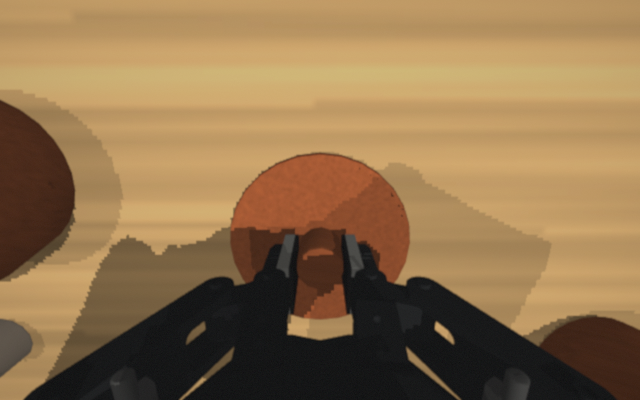

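servo_tool(targets=[[0.1, 0, 0, -0.04, 0], [0.1, 0, 0, -0.06, 0], [0.1, -0.01, 0, -0.04, 0], [0.1, -0.015, -0.05, 0, 0], [0.1, -0.015, -0.055, 0, 0], [0.1, -0.01, -0.055, 0, 0], [0.1, 0, -0.027, 0, 0], [0.1, 0, 0, 0, 0]])

```text
time_s: 15.72
tool_pos: [0.5775, -0.0116, 0.3334]
eef_rot: [-0.0, 1.0, 0.001, -0.0]
contact_force: [0.1, -0.3, -1.5]
finger_gap: 0.263
```

```bash
python3 -c "
from wl import *
rim('w15',.085,(.666,-.014),.052,.152)"
```

```text
tcp [ 0.578  -0.013   0.3335] F [-0.2 -0.1 -1.5] gap 0.259 t 15.78
jar rim [ 0.6633 -0.0137  0.0485] 3224 go tool dx,dy [0.0853 0.0007]
held lid disc z 0.1505 tilt xy -0.007 0.001 circle [ 0.5754 -0.0109  0.0511]
```

View pics/w15.png

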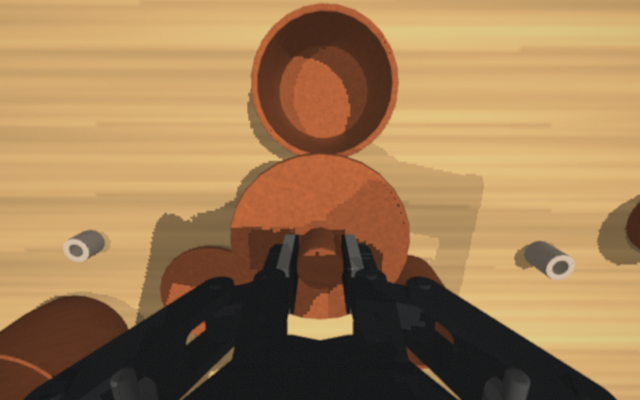

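The medium jar's rim is clear at (325,82) and the lid is level.

servo_tool(targets=[[0.1, 0.04, 0.001, 0, 0], [0.1, 0.035, 0.001, 0, 0], [0.1, 0.013, 0, 0.01, 0], [0.1, 0, 0, 0.02, 0], [0.1, 0, 0, 0.014, 0], [0.1, 0, 0, 0, 0]])

```text
time_s: 16.52
tool_pos: [0.6649, -0.0164, 0.2871]
eef_rot: [-0.0, 1.0, -0.001, -0.003]
contact_force: [-1.0, -0.5, -0.9]
finger_gap: 0.259
```

```bash
python3 -c "
from wl import *
rim('w16',.085,(.666,-.014),.052,.106)"
```

```text
tcp [ 0.6655 -0.0163  0.2883] F [-0.  -0.3 -0.4] gap 0.263 t 16.57
jar rim [ 0.6604 -0.0145  0.0529] 957 go tool dx,dy [-0.0051 -0.0018]
held lid disc z 0.1042 tilt xy -0.012 0.002 circle [ 0.662  -0.0154  0.0511]
```

servo_tool(targets=[[0.1, 0, -0.001, 0.004, 0], [0.1, 0, 0, 0.004, 0], [0.1, 0, 0, 0.003, 0], [0.1, 0, 0, 0.0015, 0], [0.1, 0, 0, 0, 0]])

```text
time_s: 17.2
tool_pos: [0.6662, -0.015, 0.2766]
eef_rot: [-0.0, 1.0, -0.0, -0.0]
contact_force: [0.6, 0.3, -1.5]
finger_gap: 0.259
```

```bash
python3 -c "
from wl import *
rim('w17',.01,(.666,-.014),.052,.092)"
```

```text
tcp [ 0.6662 -0.015   0.2767] F [-0.  -1.1 -1.2] gap 0.261 t 17.25
held lid disc z 0.0936 tilt xy -0.007 0.001 circle [ 0.664  -0.0143  0.0512]
```

Not in contact yet, so I'll lower a little further.

servo_tool(targets=[[0.1, 0, 0, 0.001, 0], [0.1, 0, 0, 0.001, 0], [0.1, 0, 0, 0, 0]])

```text
time_s: 17.62
tool_pos: [0.6662, -0.015, 0.2755]
eef_rot: [0.0, 1.0, -0.0, 0.0]
contact_force: [-2.4, 0.6, 4.4]
finger_gap: 0.261
```

```bash
python3 -c "
from wl import *
rim('w18',.01,(.666,-.014),.052,.092)"
```

```text
tcp [ 0.6662 -0.015   0.2755] F [-2.2 -0.7  4.1] gap 0.257 t 17.68
held lid disc z 0.0926 tilt xy -0.004 0.001 circle [ 0.6646 -0.0143  0.0509]
```

servo_tool(targets=[[0.6, 0, 0, 0, 0], [0.6, 0, 0, 0, 0], [0.6, 0, 0, -0.02, 0], [0.6, 0, 0, -0.04, 0], [0.6, -0.045, -0.025, 0, 0], [0.6, -0.05, -0.025, 0, 0], [0.6, -0.05, -0.025, 0, 0], [0.6, -0.05, -0.025, 0, 0]])

```text
time_s: 18.68
tool_pos: [0.47, 0.0858, 0.3361]
eef_rot: [-0.0, 1.0, -0.001, 0.001]
contact_force: [-0.4, -0.4, 0.1]
finger_gap: 0.598
```

servo_tool(targets=[[0.6, -0.045, -0.025, 0, 0], [0.6, 0, 0, 0, 0], [0.6, 0, 0, 0, 0]])

```text
time_s: 19.05
tool_pos: [0.4274, 0.1103, 0.3359]
eef_rot: [0.0, 1.0, -0.0, 0.002]
contact_force: [0.9, -0.9, 0.5]
finger_gap: 0.598
```

```bash
python3 -c "
from wl import *
look('w19')"
```

```text
tcp [0.4279 0.11   0.3357] t 19.1 cam [0.499 0.111 0.306]
[20. 54.] 2620 zmed 0.033 z98 0.052 circle [0.5481 0.3862 0.0256] knob [0.5441 0.3663] 577
[319. 166.] 11016 zmed 0.013 z98 0.041 circle [0.4414 0.1119 0.0602] knob [0.4415 0.112 ] 484
[574. 166.] 11315 zmed 0.059 z98 0.086 circle [ 0.4379 -0.1498  0.0642] knob [ 0.4529 -0.1109] 970
[120. 244.] 19653 zmed 0.060 z98 0.096 circle [0.3418 0.3338 0.0972] knob [0.3772 0.2954] 1206
[187. 373.] 959 zmed 0.013 z98 0.231 circle [0.2062 0.3193 0.0627] knob 0 0
```

View pics/w19.png

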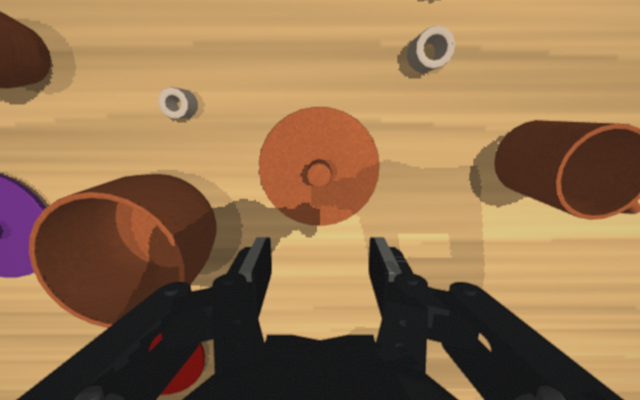

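This one is the terracotta large lid at (319,166), r≈60 mm. The purple at (10,225) and red at (180,362) stay untouched.

servo_tool(targets=[[0.6, 0.016, -0.0015, 0.03, 0], [0.6, 0, 0, 0.05, 0], [0.6, 0, 0, 0.04, 0], [0.6, 0, 0, 0.021, 0], [0.6, 0, 0, 0, 0], [0.1, 0, 0, 0, 0], [0.1, 0, 0, 0, 0], [0.1, 0, 0, 0, 0]])

```text
time_s: 20.1
tool_pos: [0.443, 0.1116, 0.1948]
eef_rot: [0.0, 1.0, -0.0, 0.002]
contact_force: [-0.3, -2.2, 3.6]
finger_gap: 0.264
```

servo_tool(targets=[[0.1, 0, 0, 0, 0]])

```text
time_s: 20.23
tool_pos: [0.443, 0.1116, 0.1948]
eef_rot: [0.0, 1.0, -0.0, 0.002]
contact_force: [0.2, -1.4, 5.9]
finger_gap: 0.264
```

```bash
python3 -c "
from wl import *
rim('w20',.065,(0,0),.062,.012)"
```

```text
tcp [0.443  0.1116 0.1947] F [ 0.8 -2.   7. ] gap 0.262 t 20.27
held lid disc z 0.0126 tilt xy -0.002 0.001 circle [0.4415 0.1122 0.0611]
```

View pics/w20.png

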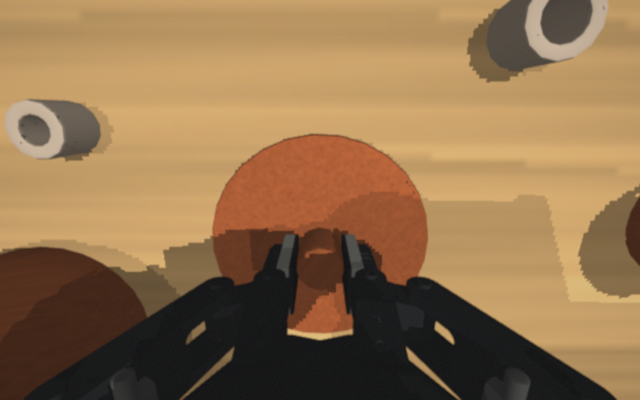

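servo_tool(targets=[[0.1, 0, 0, -0.04, 0], [0.1, 0, 0, -0.06, 0], [0.1, 0, 0, -0.06, 0], [0.1, -0.03, -0.035, 0, 0], [0.1, -0.035, -0.04, 0, 0], [0.1, -0.035, -0.04, 0, 0], [0.1, -0.03, -0.035, 0, 0], [0.1, -0.02, -0.02, 0, 0]])

```text
time_s: 21.28
tool_pos: [0.2901, 0.2828, 0.3536]
eef_rot: [0.0, 1.0, 0.001, -0.001]
contact_force: [0.6, 0.7, -1.7]
finger_gap: 0.262
```

servo_tool(targets=[[0.1, 0, 0, 0, 0], [0.1, 0, 0, 0, 0]])

```text
time_s: 21.52
tool_pos: [0.2925, 0.2816, 0.3537]
eef_rot: [0.0, 1.0, -0.0, 0.0]
contact_force: [-0.0, -0.3, -1.4]
finger_gap: 0.264
```

```bash
python3 -c "
from wl import *
rim('w21',.095,(.382,.281),.062,.172)"
```

```text
tcp [0.2929 0.2815 0.3537] F [ 1.1 -0.3 -2.1] gap 0.262 t 21.57
jar rim [0.3783 0.2825 0.0583] 2777 go tool dx,dy [ 0.0854 -0.001 ]
held lid disc z 0.1715 tilt xy -0.004 0.001 circle [0.2911 0.2821 0.0606]
```

View pics/w21.png

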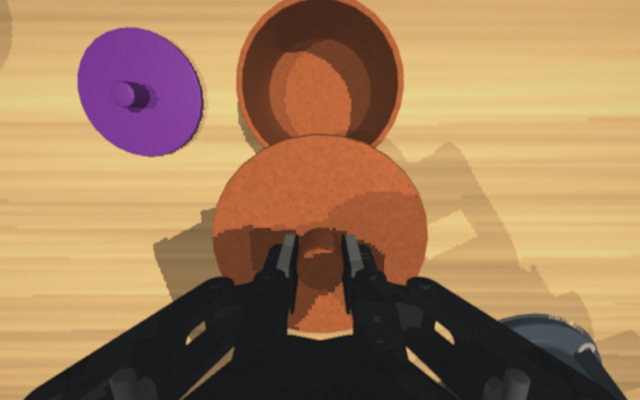

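The large jar's rim is at (320,80), just touched by the held lid's outline.

servo_tool(targets=[[0.1, 0.04, 0, 0, 0], [0.1, 0.035, 0, 0, 0], [0.1, 0.0135, 0, 0.01, 0], [0.1, 0, 0, 0.025, 0], [0.1, 0, 0, 0.02, 0], [0.1, 0, 0, 0, 0], [0.1, 0, 0, 0, 0]])

```text
time_s: 22.45
tool_pos: [0.3808, 0.2815, 0.2988]
eef_rot: [0.0, 1.0, -0.001, -0.0]
contact_force: [0.3, -0.2, -1.6]
finger_gap: 0.263
```

```bash
python3 -c "
from wl import *
rim('w22',.095,(.382,.281),.062,.116)"
```

```text
tcp [0.381  0.2817 0.2992] F [-0.8  0.5 -1.4] gap 0.263 t 22.5
jar rim [0.3767 0.2823 0.0629] 373 go tool dx,dy [-0.0043 -0.0006]
held lid disc z 0.1165 tilt xy -0.005 0.001 circle [0.3792 0.282  0.0606]
```

View pics/w22.png

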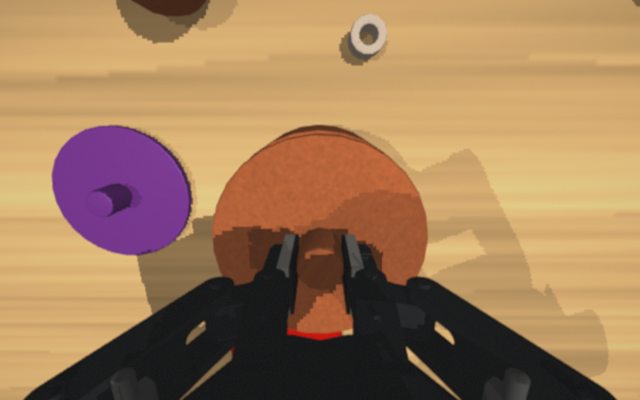

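Aligned. It has about 14 mm left to go.

servo_tool(targets=[[0.1, 0, 0, 0.005, 0], [0.1, 0, 0, 0.004, 0], [0.1, 0, 0, 0.003, 0], [0.1, 0, 0, 0.002, 0], [0.1, 0, 0, 0.001, 0], [0.1, 0, 0, 0, 0]])

```text
time_s: 23.25
tool_pos: [0.3808, 0.2818, 0.2847]
eef_rot: [-0.0, 1.0, -0.0, 0.0]
contact_force: [-1.1, -0.7, 7.8]
finger_gap: 0.263
```

```bash
python3 -c "
from wl import *
rim('w23',.01,(.382,.281),.062,.102)"
```

```text
tcp [0.3808 0.2818 0.2847] F [-1.7 -1.1  8.8] gap 0.265 t 23.3
held lid disc z 0.1026 tilt xy -0.002 0.001 circle [0.3793 0.2822 0.0607]
```

servo_tool(targets=[[0.6, 0, 0, 0, 0], [0.6, 0, 0, 0, 0], [0.6, 0, 0, -0.02, 0], [0.6, 0, 0, -0.05, 0], [0.6, 0, 0, -0.05, 0], [0.6, 0.02, 0.05, -0.02, 0], [0.6, 0.02, 0.055, 0, 0], [0.6, 0.02, 0.055, 0, 0]])

```text
time_s: 24.3
tool_pos: [0.4412, 0.1203, 0.4242]
eef_rot: [-0.0, 1.0, 0.0, 0.001]
contact_force: [1.5, 0.0, -0.1]
finger_gap: 0.604
```

servo_tool(targets=[[0.6, 0, 0.055, 0, 0], [0.6, 0, 0.055, 0, 0], [0.6, 0, 0.055, 0, 0], [0.6, 0, 0.055, 0, 0], [0.6, -0.01, 0.055, 0, 0], [0.6, -0.02, 0.055, 0, 0], [0.6, -0.03, 0.05, 0, 0], [0.6, -0.02, 0.02, 0, 0]])

```text
time_s: 25.3
tool_pos: [0.3593, -0.2809, 0.4235]
eef_rot: [0.0, 1.0, -0.002, 0.0]
contact_force: [0.4, 0.2, 0.2]
finger_gap: 0.6
```

Run:
```python
from wl import *
J=dict(tiny=(.553,.393,.065,.032,.0),small=(.536,-.386,.075,.042,0),medium=(.666,-.0145,.085,.052,0),large=(.382,.2815,.095,.062,0))
for n in ["top","scene"]:
    c=capture(n); W=cloud(c); m=mask(c)>0
    cv2.imwrite(f"pics/fin_{n}.png",c["img"][:,:,::-1])
    for k,(x,y,h,R_,_) in J.items():
        d=np.hypot(W[...,0]-x,W[...,1]-y)
        s=m&(d<R_+.012)&(abs(W[...,2]-h-.007)<.006); q=W[s]
        if len(q)<30: print(n,k,"hidden"); continue
        A=np.c_[q[:,:2]-[x,y],np.ones(len(q))]; f=np.linalg.lstsq(A,q[:,2],rcond=None)[0]
        e=cv2.convexHull(q[:,:2].astype(np.float32))[:,0].astype(float)
        print(n,k,len(q),"disc top z %.4f (want %.3f) tilt %.3f"%(f[2],h+.007,np.hypot(*f[:2])),circ(e).round(4))
```

```text
top tiny 292 disc top z 0.0716 (want 0.072) tilt 0.009 [0.552  0.3925 0.0299]
top small 451 disc top z 0.0821 (want 0.082) tilt 0.009 [ 0.5352 -0.3866  0.0413]
top medium 922 disc top z 0.0923 (want 0.092) tilt 0.004 [ 0.6651 -0.0142  0.0502]
top large 1549 disc top z 0.1019 (want 0.102) tilt 0.005 [0.3803 0.2817 0.0606]
scene tiny 293 disc top z 0.0715 (want 0.072) tilt 0.011 [0.5554 0.3913 0.0308]
scene small 579 disc top z 0.0817 (want 0.082) tilt 0.010 [ 0.5382 -0.3873  0.0417]
scene medium 1211 disc top z 0.0916 (want 0.092) tilt 0.004 [ 0.6683 -0.0155  0.0513]
scene large 1069 disc top z 0.1012 (want 0.102) tilt 0.004 [0.3839 0.2808 0.061 ]
```

View pics/fin_scene.png

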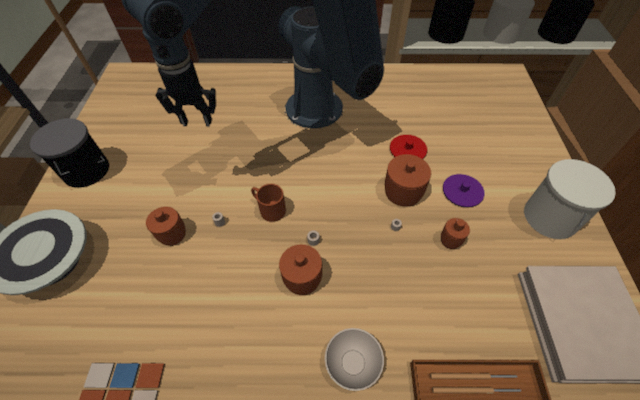

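View pics/fin_top.png

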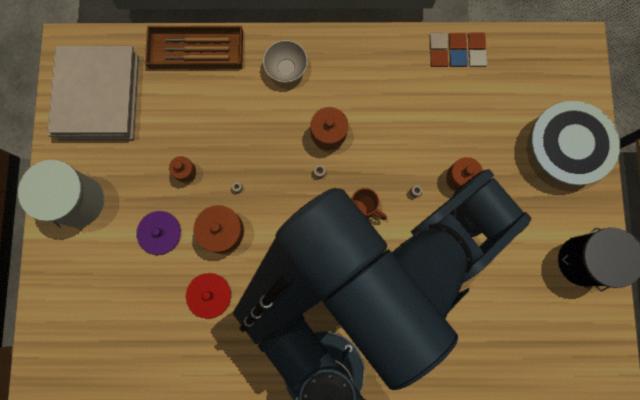

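All four lids are seated and level. The scene view shows them at (166,222), (301,265), (407,175) and (454,230), with the mug still at (270,200). Next I let the arm settle and hand in.

servo_tool(targets=[[0.6, 0, 0, 0, 0], [0.6, 0, 0, 0, 0], [0.6, 0, 0, 0, 0], [0.6, 0, 0, 0, 0]])

```text
time_s: 25.9
tool_pos: [0.3609, -0.2776, 0.4237]
eef_rot: [0.0, 1.0, 0.0, 0.0]
contact_force: [-0.1, -0.6, 0.4]
finger_gap: 0.603
```

```bash
python3 -c "
from rig import robot
print(robot.close_job())"
```

```text
the job is handed in; nothing more can be done
None
```

I put all four terracotta lids on their own jars, gripping each by its knob and lowering it until the wrist felt a few newtons of contact. I handed the job in at about 26 s, with the gripper up and touching nothing.

- **Height and level:** in both the top and scene views, every disc top was within 1 mm of its seated height and tilted by 0.011 rad or less.
- **Centring:** each lid's centre was within about 2 mm of where I measured its jar's rim at the start. Once a lid is on, the rim is hidden, so I could not measure the offset directly.
- **Other objects:** the mug and the red and purple look-alikes show no change in the pictures.
- **Disagreements:** the top and scene cameras differ by 2–4 mm in x, roughly what their stated 2 mm calibration allows. The top-camera check of the tiny lid right after placing was useless because the arm was in the way, but the later ones were fine.

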